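Press a bearing home with the arbor press

TASK

The bearing in the press stands proud of its flanged housing. With a fingertip, push down the front arm of the press's lever bar (the arm on the open-throat side) until the ram has pressed the bearing fully home in the housing; then swing the bar back the other way, by pushing down its rear arm, until the ram is right up at its top stop again. Nothing is to be picked up: keep your hands off the ram, the bearing and its housing, and leave the other parts on the bench where they lie.

Things in the scene. Friction and masses are not known exactly. Their poses are not given: they have to be found in the camera images.
- press: bench arbor press, bolted down: dark cast C-frame, 265 mm high, base 130 (x) by 260 mm (y). Origin on the bench under the ram's centre line, z up. Its -y side is the front (open throat), the column stands at +y, the lever bar on its -x side, nearest the robot. Head: x -30..30, y -30..145, z 155..265 mm in its frame. Its round table plate's top is at z 52 mm.
- lever_pivot (a point): fixed point on the pinion axis in the middle of the lever bar's swing plane, at (-95, 30, 215) mm in the press frame, with the press's axes. The bar goes through a 38 mm hub here (21 mm to either side of this point) and swings in this point's y-z plane, 65 mm clear of the side of the head.
- bar_front_end (a point): centre of the black ball (28 mm diameter) on the front end of the lever bar, 180 mm from the pivot on the press's -y side. The bar is one straight round steel rod, 14 mm diameter, 360 mm between ball centres, through the hub. Pushing this front arm down lowers the ram.
- bar_rear_end (a point): centre of the black ball (28 mm diameter) on the rear end of the lever bar, 180 mm from the pivot on the press's +y side, beside the column. It rises as the front end goes down; pushing this rear arm down raises the ram.
- bar (a joint): lever bar angle in rad: 0 at the ram's top stop, growing as the front arm goes down; the front arm points (0.67 - value) rad above level, the rear arm as much below. The ram goes down 16 mm per rad, meets the bearing between 0.7 and 1.05, and has it home at 1.36, where the bar comes up hard. The bar stays where it is left; 4 to 8 N on an arm moves it, 20 N does no harm.
- bearing (a joint): how far the bearing has been pressed in, in m: 0.010 is fully home, with its top flush with the mouth of the housing; it starts between 0 and 0.004 (10 to 6 mm proud). It is a tight fit (25 N) and stays where it is pressed.
- ram: the square steel ram, 28 mm wide, with a 44 mm round pressing pad at its foot. Origin at the centre of the pad's under-face, 112 mm above the bench when right up (its top is then 320 mm above the bench); it only slides up and down, geared to the lever bar.
- housing: the grey cast bearing housing standing loose on the press's table plate under the ram: square flange 78 x 78 x 14 mm with a bored boss of 64 mm diameter, 38 mm high overall; origin at the centre of its underside, z up. A ball bearing (47 mm diameter, 14 mm high) stands proud in its bore.
- spare_housing: a second, empty flanged bearing housing, like the one in the press (78 mm square flange, 38 mm high), lying on the bench in front of the press; a bystander, origin at the centre of its underside
- spare_bearing: a second ball bearing, 47 mm diameter, 14 mm high, lying flat on the bench; a bystander, origin at the centre of its underside
- pinion_shaft: a steel pinion shaft, 175 mm long and 52 mm over its teeth, lying on the bench before the open throat of the press; a bystander, origin at the centre of its underside
- spur_gear: a spur gear of 96 mm diameter lying flat, 26 mm high; a bystander, origin at the centre of its underside
- mallet: a soft-faced mallet, 230 mm long, lying on the bench; a bystander, origin at the centre of its underside
- wrench: an open-ended spanner, 180 mm long, lying on the bench; a bystander, origin at the centre of its underside
- oil_bottle: a white plastic oil bottle, 60 mm diameter, 130 mm high, standing; a bystander, origin at the centre of its underside
- bolt_bin: a blue plastic bin of bolts, 150 x 100 x 55 mm; a bystander, origin at the centre of its underside
Things that resemble listed ones, but are neither listed nor needed, are in the scene too. Leave any turquoise look-alike of the housing alone.

How it is judged:
By the outcome, as a careful person would: the job done as asked, in the order asked, and still so for the second after the job is handed in, with the robot touching nothing.
It also fails if it takes over 67 s, if anything falls off the work surface, if the arm or the gripper's body presses on something with over 40 N, if the wrist force passes 120 N, or if a joint passes its speed limit or range.

ROBOT

A 6-joint arm with a two-finger parallel gripper is mounted at the origin on the work surface. World frame = base frame: x ahead of the robot, y to its left, z up, the work surface at z = 0. Lengths are in m, angles in rad, forces in N, time in s.
With the tool pointing down it reaches from about 0.3 to 0.775 m from the base axis. Payload 14.6 kg.
Tool frame: the origin (TCP) lies between the finger pads; the fingertips stand 19 mm ahead of it and the grasp point (between the pads) is the TCP (ctrl.finger_overhang is the distance from the TCP to the fingertips, in m); z points along the fingers, y is the direction in which the jaws open and shut (so a half turn about z gives the same grasp; the last joint's range is limited). The gripper opens to 94 mm and grips with 3 to 60 N. Pads are 16 mm wide; open, the fingers measure 119 mm over their backs; the gripper's body (75 mm by 177 mm) begins 78 mm behind the grasp point.
Start: joints at [1.235, 0.3, 1.521, -0, 1.321, -0.067], TCP at [0.146, 0.53, 0.224] pointing down, gripper open.
Joint ranges: [-3.03, 3.03], [-0.79, 2.21], [0.23, 2.52], [-1.04, 4.18], [0, 3.07], [-2.55, 2.55]. Speed limits (rad/s): [2.22, 2.22, 2.57, 3.14, 3.14, 3.14].

INTERFACE

Orientations are given as [roll, pitch, yaw] about the fixed x, y, z axes, in that order (R = Rz(yaw) Ry(pitch) Rx(roll)).
In Python, from station import ctrl gives the robot as it stands.
- The arm moves only by the tool send_rows, never from a script. Its argument "series" is a list of rows, each a list of 7 numbers: the turn, a rotation vector about the tool's x, y, z in degrees, then the shift along the tool's x, y, z in m, then the gripper's target within -1 to 1 (fully open at 1, half-way at 0, shut at -1). A call has 1 to 8 rows; each row is the pose to reach, as a shift and turn from the pose commanded when the call began, along the tool's axes at that moment; what a row does not reach only later rows make up. A row lasts 1/10 s, in which the tool goes at most 50 mm and 8.59 degrees, less where a joint would pass 70% of its speed; a pose out of reach is approached as far as the arm can. A call with a gripper value outside its range is refused whole. The fingers move at their own pace and stop on an object; "force" is the grip in N (left out, the last holds). Time passes only in rows, so rows that repeat a pose let the fingers close. It gives the time, the measured TCP pose, the force and the opening at its end, in the units of the state.
- ctrl.get_obs(): the state, without advancing time (a new reading comes with each control period).
- ctrl.camera(name): name is "scene" or "top"; returns a dict with "pixels" (420x560x3 uint8, red, green, blue), "z_map" (420x560 float32, m along the optical axis (not along the pixel's ray), 0 where there is no reading), "fov_y" (degrees; the focal length in pixels is half the picture's height over the tangent of half this angle, whatever the lens; pixels are square), "cx", "cy" (the principal point, pixels), "R" (3x3) and "t" (3): a world point X has camera coordinates R X + t. Camera axes: x right, y down, z forward; pixel columns grow to the right and rows downward; lengths in m; the calibration is good to about 2 mm. A picture is of the moment at which its call begins.
- ctrl.hand_in(): hands the job in, once; it reports no verdict.
The state is a dict: "time_s": time; "qpos": joint angles; "joint_vel": joint speeds; "tau": joint torques, N m; "ee_pos": TCP position; "eef_rot": TCP orientation; "force": force on the tool from outside, world axes, zero at the start; "moment": the same for the moment, N m; "grip_width": finger opening in m.
Only numpy, scipy, OpenCV 4.12 (cv2) and the standard library are available. Lean on these libraries where they do the work, as an engineer would, in place of code of your own. Each camera call takes 0.05 s, during which the arm holds its last target.

## Working session

There is one attempt and no reset: what is moved stays moved. The work goes in short steps, Python scripts to look and compute and a tool call to move; the robot and the scene stay as the last step left them, time stands still between calls to the robot, and variables do not carry over. Pictures are saved under pics/ and viewed, and the job is handed in when it is done.

Besides the shell and the picture viewer there is one more tool, called after "Request:" as name(argument=value, ...) on one line, values as JSON. send_rows: Moves the arm, as the interface text tells. Its arguments: {"type":"object","properties":{"series":{"type":"array"},"force":{"type":"number"}},"required":["series"]}

```bash
ls; mkdir -p pics
python3 - <<'E'
from station import ctrl
import cv2,pickle
for n in("scene","top"):
    c=ctrl.camera(n); pickle.dump(c,open(f"{n}0.pkl","wb")); cv2.imwrite(f"pics/{n}0.png",c["pixels"][...,::-1]); print(n,c["fov_y"],c["cx"],c["cy"],c["R"],c["t"])
print(ctrl.get_obs())
E
```

```text
pics
scene 53.69965678888969 276.62208059757614 209.47899110916825 [[-0.95776742  0.28740058  0.00908171]
 [ 0.21860695  0.74830229 -0.62630239]
 [-0.18679553 -0.5978667  -0.77952732]] [0.51005184 0.0335336  1.33596989]
top 56.73498015194294 285.23353991856766 207.347190942821 [[ 6.43118148e-04 -9.99745570e-01 -2.25473186e-02]
 [-9.92274308e-01  2.15927047e-03 -1.24044493e-01]
 [ 1.24061618e-01  2.24529002e-02 -9.92020455e-01]] [0.00548192 0.55649187 1.26297898]
{'time_s': 0.1, 'qpos': array([ 1.23539911e+00,  3.00384670e-01,  1.52148286e+00,  7.06496956e-07,
        1.32071054e+00, -6.65996575e-02]), 'joint_vel': array([-7.93683491e-04, -1.97602636e-03, -9.73908438e-06,  2.54320975e-03,
       -9.95217593e-04, -1.77326632e-03]), 'tau': array([ 4.95233071e-04, -5.32652521e+01, -3.53282189e+01,  7.09455041e-02,
        2.33963592e-02, -9.99479539e-05]), 'ee_pos': array([0.14599978, 0.53005568, 0.22397528]), 'eef_rot': array([-3.14060947e+00, -6.62627943e-05,  2.87279489e+00]), 'force': array([ 0.04033171, -0.2802899 ,  0.05228826]), 'moment': array([ 0.0236455 , -0.03250324,  0.02158828]), 'grip_width': 0.09406254027820346}
```

View pics/scene0.png

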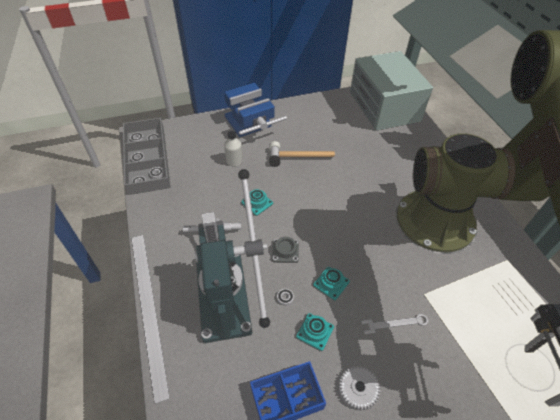

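View pics/top0.png

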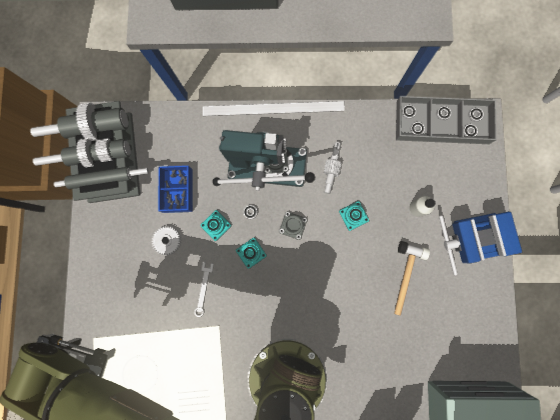

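```bash
cat > h.py <<'E'
import pickle,cv2,numpy as np
def load(n): return pickle.load(open(n,"rb"))
def f(c): return 210/np.tan(np.radians(c["fov_y"]/2))
def crop(c,u0,v0,w,h,s,name):
    im=c["pixels"][v0:v0+h,u0:u0+w,::-1]; cv2.imwrite(name,cv2.resize(im,None,fx=s,fy=s,interpolation=cv2.INTER_CUBIC))
def pt(c,u,v,z=None):
    z=c["z_map"][int(round(v)),int(round(u))] if z is None else z
    X=np.array([(u-c["cx"])/f(c)*z,(v-c["cy"])/f(c)*z,z]); return c["R"].T@(X-c["t"])
def proj(c,X):
    p=c["R"]@np.asarray(X)+c["t"]; return p[:2]/p[2]*f(c)+[c["cx"],c["cy"]]
def tri(obs):
    A=[];b=[]
    for c,u,v in obs:
        for k,w in((0,(u-c["cx"])/f(c)),(1,(v-c["cy"])/f(c))):
            A.append(c["R"][k]-w*c["R"][2]); b.append(w*c["t"][2]-c["t"][k])
    x,r,_,_=np.linalg.lstsq(np.array(A),np.array(b),rcond=None); return x,r
E
python3 - <<'E'
from h import *
crop(load("scene0.pkl"),170,160,120,190,3,"pics/s0c.png")
crop(load("top0.pkl"),200,110,160,100,5,"pics/t0c.png")
E
```

```text
(no output)
```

View pics/s0c.png

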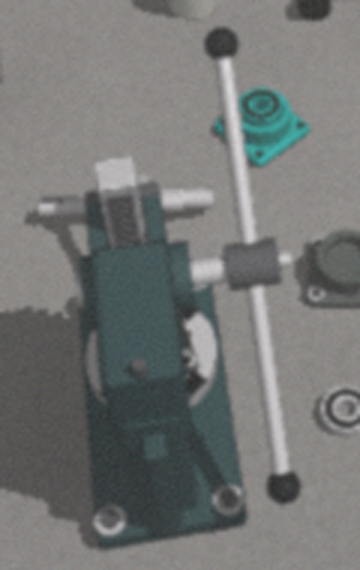

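View pics/t0c.png

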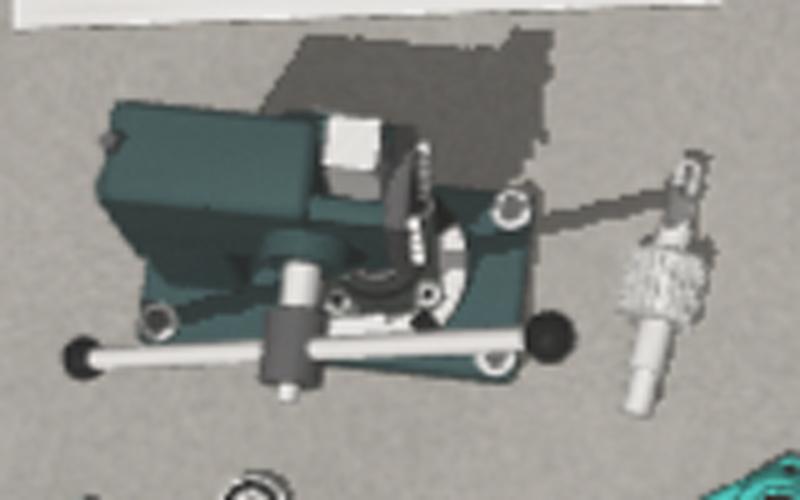

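Run:
```python
from h import *
s,t=load("scene0.pkl"),load("top0.pkl")
F=tri([(s,243.3,174.0),(t,309.5,176.9)]);R=tri([(s,264.4,321.7),(t,216.3,181.1)]);H=tri([(s,170+251/3,160+262/3),(t,200+291/5,110+348/5)])
for n,x in(("F",F),("R",R),("H",H)): print(n,x)
print(pt(s,243,174),pt(t,310,177),pt(s,264,322),pt(t,216,181))
d=F[0]-R[0];m=(F[0]+R[0])/2
print("len",np.linalg.norm(d),"mid",m,"elev",np.arctan2(d[2],np.hypot(*d[:2])),"yaw of -y",np.arctan2(d[1],d[0]))
yw=np.arctan2(d[1],d[0])+np.pi/2
print("yaw",yw)
Rz=np.array([[np.cos(yw),-np.sin(yw),0],[np.sin(yw),np.cos(yw),0],[0,0,1]])
O=m-Rz@[-.095,.03,.215]; print("press origin",O)
for p in([-.065,-.075,0],[-.03,-.03,.265],[-.03,.145,.265],[.03,.145,.265],[0,0,.32],[-.03,-.03,.265]):
    X=O+Rz@p; print(p,X.round(3),proj(s,X).round(1),proj(t,X).round(1))
```

```text
F (array([ 0.60059044, -0.06488713,  0.32352519]), array([1.59521275e-07]))
R (array([0.63162188, 0.22312303, 0.10887513]), array([2.19901889e-07]))
H (array([0.61564627, 0.07904617, 0.21619376]), array([1.04946901e-06]))
[ 0.603403   -0.05524499  0.33413593] [ 0.5970286  -0.06545834  0.33829461] [0.63356489 0.22829033 0.11959084] [0.62951329 0.22108391 0.12291626]
len 0.36053772230812353 mid [0.61610616 0.07911795 0.21620016] elev 0.6377147463647185 yaw of -y -1.678126534271892
yaw -0.10733020747699551
press origin [0.70734576 0.03911378 0.00120016]
[-0.065, -0.075, 0] [ 0.635 -0.028  0.001] [241. 260.] [295.2 186. ]
[-0.03, -0.03, 0.265] [0.674 0.013 0.266] [222.5 219.3] [280.7 155.1]
[-0.03, 0.145, 0.265] [0.693 0.186 0.266] [230.9 283.3] [218.6 148.8]
[0.03, 0.145, 0.265] [0.753 0.18  0.266] [202.8 287.8] [221.4 128.2]
[0, 0, 0.32] [0.707 0.039 0.321] [208.3 216.7] [270.  137.6]
[-0.03, -0.03, 0.265] [0.674 0.013 0.266] [222.5 219.3] [280.7 155.1]
```

Request:
send_rows(series=[[0,0,-3,0,0,-0.05,-1],[0,0,-6,0,0,-0.1,-1],[0,0,-9.3,0,0,-0.15,-1],[0,0,-9.3,0,0,-0.2,-1],[0,0,-9.3,0,0,-0.2,-1],[0,0,-9.3,0,0,-0.2,-1]], force=30)

```text
time_s: 0.7
ee_pos: [0.1461, 0.5303, 0.4247]
eef_rot: [3.141, 0.0, 3.035]
force: [-0.8, -0.4, -1.3]
grip_width: 0.0496
```

```bash
cat >> h.py <<'E'
PIV=np.array([0.6161,0.0791,0.2162]); YAW=-0.1073
Rz=np.array([[np.cos(YAW),-np.sin(YAW),0],[np.sin(YAW),np.cos(YAW),0],[0,0,1]])
def status():
    from station import ctrl
    from scipy.spatial.transform import Rotation as Ro
    o=ctrl.get_obs(); R=Ro.from_euler("xyz",o["eef_rot"]).as_matrix()
    tip=o["ee_pos"]+R[:,2]*ctrl.finger_overhang
    print("t",o["time_s"],"ee",o["ee_pos"].round(4),"rpy",np.degrees(o["eef_rot"]).round(2),"q",o["qpos"].round(2),"F",o["force"].round(1),"w",round(o["grip_width"],3))
    print("tip in pivot frame",(Rz.T@(tip-PIV)).round(4))
    return o,R,tip
def goto(p):  # tip target in pivot frame -> tool shift
    o,R,tip=status(); print("shift",p,(R.T@(PIV+Rz@np.array(p)-tip)).round(4))
E
python3 - <<'E'
from h import *
# front r=.155, elev .638 ; 60mm above
r=.155;e=.638
goto([0,-r*np.cos(e),r*np.sin(e)+.009+.05]);print(r*np.cos(e),r*np.sin(e))
E
```

```text
t 0.7 ee [0.1461 0.5303 0.4247] rpy [1.7995e+02 1.0000e-02 1.7390e+02] q [ 1.24  0.24  1.14 -0.    1.76 -0.23] F [-0.8 -0.4 -1.3] w 0.05
tip in pivot frame [-0.5156  0.3983  0.1895]
shift [0, np.float64(-0.12450972428586526), np.float64(0.15131645876146793)] [-0.5152 -0.5232  0.0378]
0.12450972428586526 0.09231645876146795
```

Request:
send_rows(series=[[0,0,0,-0.025,-0.025,0,-1],[0,0,0,-0.055,-0.055,0,-1],[0,0,0,-0.087,-0.088,0,-1],[0,0,0,-0.12,-0.122,0,-1],[0,0,0,-0.154,-0.156,0,-1],[0,0,0,-0.188,-0.191,0,-1],[0,0,0,-0.222,-0.225,0,-1],[0,0,0,-0.256,-0.26,0,-1]])

```text
time_s: 1.5
ee_pos: [0.3736, 0.2427, 0.4228]
eef_rot: [-3.14, -0.002, 3.035]
force: [1.2, 1.0, 0.5]
grip_width: 0.0007
```

Request:
send_rows(series=[[0,0,0,-0.034,-0.035,0,-1],[0,0,0,-0.068,-0.07,0,-1],[0,0,0,-0.102,-0.104,0,-1],[0,0,0,-0.136,-0.138,0,-1],[0,0,0,-0.17,-0.173,0,-1],[0,0,0,-0.2,-0.203,0,-1],[0,0,0,-0.22,-0.223,0,-1],[0,0,0,-0.23,-0.233,0,-1]])

```text
time_s: 2.3
ee_pos: [0.5778, -0.0135, 0.4218]
eef_rot: [-3.141, -0.004, 3.033]
force: [0.7, 1.3, -0.2]
grip_width: 0.0004
```

Run:
```python
from h import *
goto([0,-.1245,.135])
from station import ctrl
for n in("scene","top"):
    c=ctrl.camera(n); pickle.dump(c,open(f"{n}1.pkl","wb"))
    crop(c,*((150,100,220,220) if n=="scene" else (180,80,220,180)),3,f"pics/{n}1.png")
```

```text
t 2.3 ee [ 0.5778 -0.0135  0.4218] rpy [-179.99   -0.24  173.79] q [-0.09  0.31  1.06 -0.    1.78 -1.55] F [ 0.7  1.3 -0.2] w 0.0
tip in pivot frame [-0.0282 -0.0962  0.1866]
shift [0, -0.1245, 0.135] [-0.0285 -0.0283  0.0515]
```

View pics/scene1.png

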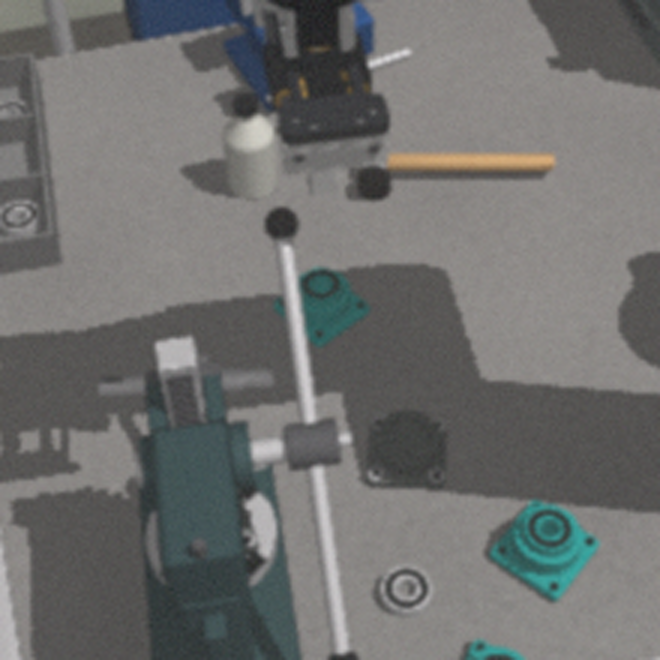

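View pics/top1.png

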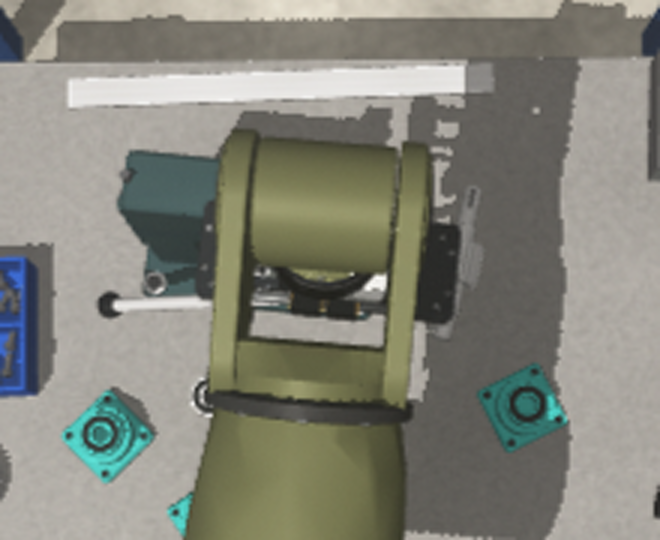

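Run:
```python
from h import *
c=load("top1.pkl")
for u,v in((320,150),(320,200),(320,250),(230,200),(230,140),(415,150),(415,300),(205,220),(440,270),(310,440)):
    print((u,v),pt(c,180+u/3,80+v/3).round(3))
s=load("scene1.pkl")
for u,v in((300,15),(320,115),(340,150),(375,185),(330,180)): print((u,v),pt(s,150+u/3,100+v/3).round(3))
```

```text
(320, 150) [ 0.602 -0.012  0.702]
(320, 200) [ 0.571 -0.012  0.711]
(320, 250) [ 0.547 -0.012  0.694]
(230, 200) [0.57  0.036 0.713]
(230, 140) [0.606 0.037 0.707]
(415, 150) [ 0.6   -0.064  0.705]
(415, 300) [ 0.518 -0.064  0.702]
(205, 220) [0.605 0.069 0.544]
(440, 270) [ 0.569 -0.091  0.545]
(310, 440) [ 0.442 -0.007  0.7  ]
(300, 15) [ 0.59  -0.003  0.571]
(320, 115) [0.595 0.061 0.544]
(340, 150) [0.584 0.069 0.519]
(375, 185) [ 0.427 -0.372  0.026]
(330, 180) [ 0.574 -0.002  0.423]
```

Request:
send_rows(series=[[0,0,0,-0.012,-0.012,0.01,-1],[0,0,0,-0.024,-0.024,0.025,-1],[0,0,0,-0.0283,-0.0285,0.045,-1],[0,0,0,-0.0283,-0.0285,0.055,-1],[0,0,0,-0.0283,-0.0285,0.055,-1],[0,0,0,-0.0283,-0.0285,0.055,-1]])

```text
time_s: 3.0
ee_pos: [0.602, -0.0426, 0.37]
eef_rot: [3.142, 0.0, 3.036]
force: [0.7, 0.1, -0.5]
grip_width: 0.0007
```

Run:
```python
from h import *
goto([0,-.1245,.101])
from station import ctrl
for n in("scene",):
    c=ctrl.camera(n); pickle.dump(c,open(f"{n}2.pkl","wb"))
    crop(c,200,120,100,80,7,f"pics/{n}2.png")
```

```text
t 3.0 ee [ 0.602  -0.0426  0.37  ] rpy [1.8000e+02 3.0000e-02 1.7393e+02] q [-0.13  0.37  1.1   0.    1.67 -1.6 ] F [ 0.7  0.1 -0.5] w 0.001
tip in pivot frame [-0.001  -0.1226  0.1348]
shift [0, -0.1245, 0.101] [-0.001  -0.002   0.0338]
```

View pics/scene2.png

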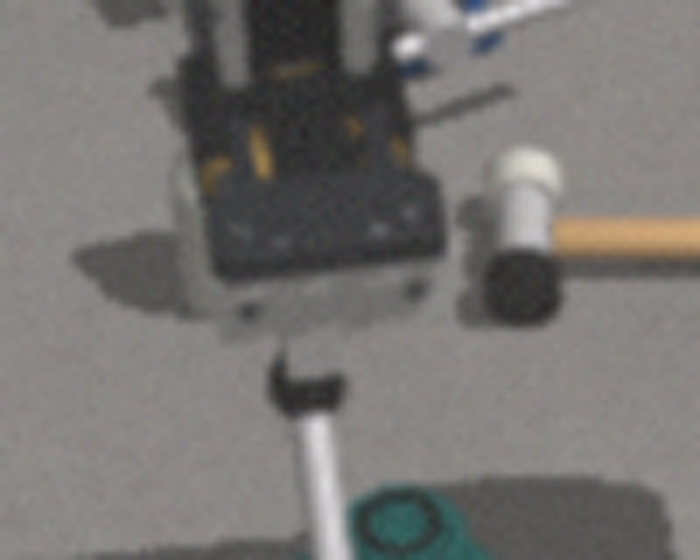

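Request:
send_rows(series=[[0,0,0,-0.001,-0.002,0.006,-1],[0,0,0,-0.001,-0.002,0.013,-1],[0,0,0,-0.001,-0.002,0.019,-1],[0,0,0,-0.001,-0.002,0.024,-1],[0,0,0,-0.001,-0.003,0.029,-1],[0,0,0,-0.001,-0.004,0.034,-1],[0,0,0,-0.001,-0.007,0.039,-1],[0,0,0,-0.001,-0.01,0.044,-1]])

```text
time_s: 3.85
ee_pos: [0.6019, -0.0533, 0.3251]
eef_rot: [3.142, 0.0, 3.035]
force: [0.0, -0.6, 0.5]
grip_width: 0.0006
```

Run:
```python
from h import *
status()
```

```text
t 3.85 ee [ 0.6019 -0.0533  0.3251] rpy [1.800e+02 1.000e-02 1.739e+02] q [-0.15  0.38  1.19  0.    1.57 -1.61] F [ 0.  -0.6  0.5] w 0.001
tip in pivot frame [ 1.000e-04 -1.331e-01  8.990e-02]
```

Run:
```python
from h import *
from station import ctrl
c=ctrl.camera("scene"); pickle.dump(c,open("scene3.pkl","wb"))
crop(c,200,130,100,140,5,"pics/scene3.png")
```

```text
(no output)
```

View pics/scene3.png

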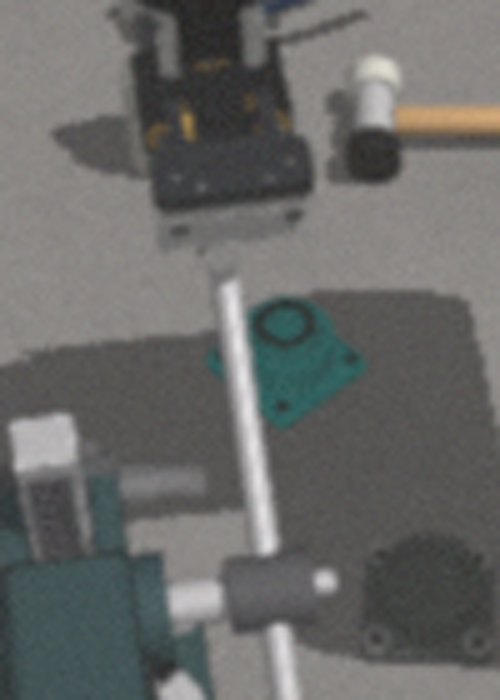

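Run:
```python
from h import *
crop(load("scene3.pkl"),230,230,70,110,5,"pics/scene3b.png")
c=load("scene3.pkl"); 
tip=PIV+Rz@[0,-.133,.09]; print("tip px",proj(c,tip), "ball px at e", [(e,proj(c,PIV+Rz@[0,-.18*np.cos(e),.18*np.sin(e)]).round(1),proj(c,PIV+Rz@[0,.18*np.cos(e),-.18*np.sin(e)]).round(1)) for e in(.64,.6,.55,.5,.45,.4)])
```

```text
tip px [244.43636787 182.3717109 ] ball px at e [(0.64, array([243.4, 174.1]), array([264.2, 321.5])), (0.6, array([243.3, 174.5]), array([264.5, 322.1])), (0.55, array([243.2, 175.2]), array([264.8, 322.7])), (0.5, array([243.2, 176.1]), array([265.1, 323.2])), (0.45, array([243.1, 177.1]), array([265.3, 323.4])), (0.4, array([243.1, 178.3]), array([265.5, 323.4]))]
```

View pics/scene3b.png

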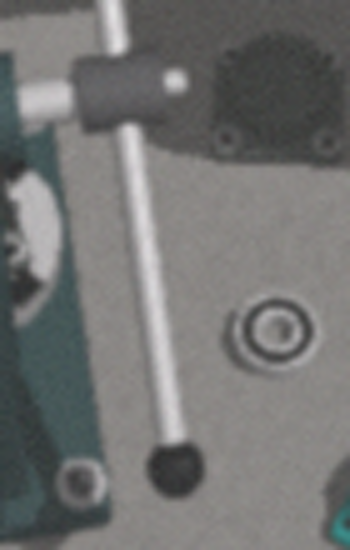

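Request:
send_rows(series=[[0,0,0,0,-0.003,0.007,-1],[0,0,0,0,-0.006,0.015,-1],[0,0,0,0,-0.009,0.023,-1],[0,0,0,0,-0.012,0.031,-1],[0,0,0,0,-0.015,0.039,-1],[0,0,0,0,-0.017,0.047,-1],[0,0,0,0,-0.019,0.055,-1],[0,0,0,0,-0.02,0.063,-1]])

```text
time_s: 4.7
ee_pos: [0.5998, -0.0731, 0.2618]
eef_rot: [-3.141, -0.0, 3.035]
force: [0.3, -1.5, 1.6]
grip_width: 0.0002
```

Request:
send_rows(series=[[0,0,0,0,-0.001,0.006,-1],[0,0,0,0,-0.001,0.012,-1],[0,0,0,0,-0.001,0.018,-1],[0,0,0,0,-0.001,0.024,-1]])

```text
time_s: 5.1
ee_pos: [0.5998, -0.0739, 0.238]
eef_rot: [-3.142, 0.0, 3.035]
force: [0.1, -1.5, 1.3]
grip_width: 0.0005
```

Run:
```python
from h import *
status()
from station import ctrl
c=ctrl.camera("scene"); pickle.dump(c,open("scene4.pkl","wb"))
crop(c,190,150,110,190,3,"pics/scene4.png")
for e in np.arange(.3,-.71,-.1): print(round(e,1),proj(c,PIV+Rz@[0,.18*np.cos(e),-.18*np.sin(e)]).round(1))
```

```text
t 5.1 ee [ 0.5998 -0.0739  0.238 ] rpy [-1.800e+02  1.000e-02  1.739e+02] q [-0.18  0.41  1.34 -0.    1.39 -1.65] F [ 0.1 -1.5  1.3] w 0.001
tip in pivot frame [ 1.000e-04 -1.538e-01  2.800e-03]
0.3 [265.9 322.9]
0.2 [266.1 321.6]
0.1 [266.3 319.3]
-0.0 [266.3 316.2]
-0.1 [266.1 312.2]
-0.2 [265.8 307.4]
-0.3 [265.3 301.7]
-0.4 [264.7 295.2]
-0.5 [264. 288.]
-0.6 [263.1 280.2]
-0.7 [262.1 272. ]
```

View pics/scene4.png

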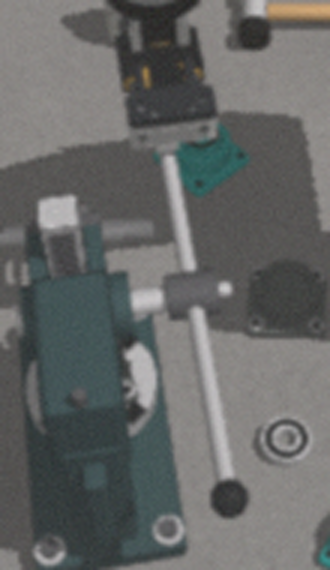

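Request:
send_rows(series=[[0,0,0,0,0,0.006,-1],[0,0,0,0,0,0.012,-1],[0,0,0,0,0.001,0.018,-1],[0,0,0,0,0.002,0.024,-1],[0,0,0,0,0.003,0.03,-1],[0,0,0,0,0.005,0.036,-1],[0,0,0,0,0.007,0.042,-1],[0,0,0,0,0.009,0.048,-1]])

```text
time_s: 5.95
ee_pos: [0.6007, -0.065, 0.1901]
eef_rot: [-3.141, 0.0, 3.035]
force: [-0.4, -5.5, 3.1]
grip_width: 0.0004
```

Request:
send_rows(series=[[0,0,0,0,0.002,0.005,-1],[0,0,0,0,0.005,0.01,-1],[0,0,0,0,0.008,0.015,-1],[0,0,0,0,0.011,0.02,-1]])

```text
time_s: 6.35
ee_pos: [0.6019, -0.0538, 0.17]
eef_rot: [-3.142, -0.0, 3.035]
force: [-0.7, -4.0, 2.3]
grip_width: 0.0004
```

Run:
```python
from h import *
status()
```

```text
t 6.35 ee [ 0.6019 -0.0538  0.17  ] rpy [-179.99   -0.    173.9 ] q [-0.15  0.47  1.42 -0.    1.25 -1.61] F [-0.7 -4.   2.3] w 0.0
tip in pivot frame [ 1.000e-04 -1.336e-01 -6.520e-02]
```

Request:
send_rows(series=[[0,0,0,0,0.002,0.003,-1],[0,0,0,0,0.004,0.006,-1],[0,0,0,0,0.005,0.009,-1],[0,0,0,0,0.006,0.012,-1],[0,0,0,0,0.007,0.014,-1]])

```text
time_s: 6.85
ee_pos: [0.6028, -0.0466, 0.1565]
eef_rot: [3.141, 0.0, 3.035]
force: [-1.1, 0.1, 5.6]
grip_width: 0.0002
```

Request:
send_rows(series=[[0,0,0,0,0.001,0.002,-1],[0,0,0,0,0.002,0.003,-1]])

```text
time_s: 7.05
ee_pos: [0.6029, -0.0449, 0.1534]
eef_rot: [3.142, 0.0, 3.035]
force: [0.7, -2.3, 3.7]
grip_width: 0.0004
```

Request:
send_rows(series=[[0,0,0,0,0,0.002,-1],[0,0,0,0,0.001,0.003,-1]])

```text
time_s: 7.25
ee_pos: [0.603, -0.0442, 0.1503]
eef_rot: [-3.141, 0.0, 3.035]
force: [1.2, -1.8, 4.5]
grip_width: 0.0003
```

Run:
```python
from h import *
status()
from station import ctrl
c=ctrl.camera("scene"); pickle.dump(c,open("scene5.pkl","wb"))
crop(c,190,150,110,190,3,"pics/scene5.png")
```

```text
t 7.25 ee [ 0.603  -0.0442  0.1503] rpy [-1.7999e+02  1.0000e-02  1.7389e+02] q [-0.13  0.49  1.44 -0.    1.21 -1.6 ] F [ 1.2 -1.8  4.5] w 0.0
tip in pivot frame [ 1.00e-04 -1.24e-01 -8.49e-02]
```

View pics/scene5.png

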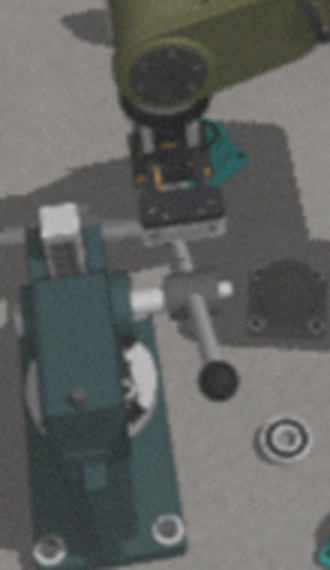

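Request:
send_rows(series=[[0,0,0,0,0.001,0.002,-1],[0,0,0,0,0.001,0.003,-1]])

```text
time_s: 7.5
ee_pos: [0.603, -0.0429, 0.1473]
eef_rot: [3.141, -0.0, 3.035]
force: [-0.1, -0.6, 4.7]
grip_width: 0.0001
```

Request:
send_rows(series=[[0,0,0,0,0.001,0.001,-1],[0,0,0,0,0.001,0.002,-1]])

```text
time_s: 7.7
ee_pos: [0.6031, -0.042, 0.1454]
eef_rot: [3.142, -0.0, 3.035]
force: [-0.1, 0.3, 4.5]
grip_width: 0.0006
```

Request:
send_rows(series=[[0,0,0,0,0,0.001,-1],[0,0,0,0,0,0.002,-1]])

```text
time_s: 7.9
ee_pos: [0.6031, -0.042, 0.1434]
eef_rot: [3.142, 0.0, 3.035]
force: [0.7, -0.4, 4.2]
grip_width: 0.0003
```

Request:
send_rows(series=[[0,0,0,0,0,0.001,-1],[0,0,0,0,0,0.002,-1]])

```text
time_s: 8.1
ee_pos: [0.6032, -0.0421, 0.1415]
eef_rot: [-3.142, 0.0, 3.035]
force: [-0.7, -0.8, 5.9]
grip_width: 0.0006
```

Request:
send_rows(series=[[0,0,0,0,0,0.001,-1],[0,0,0,0,0,0.002,-1]])

```text
time_s: 8.3
ee_pos: [0.6032, -0.0421, 0.1396]
eef_rot: [-3.142, 0.0, 3.035]
force: [-0.1, 0.1, 6.1]
grip_width: 0.0003
```

Run:
```python
from h import *
status()
from station import ctrl
c=ctrl.camera("scene"); pickle.dump(c,open("scene6.pkl","wb"))
crop(c,220,200,80,100,6,"pics/scene6.png")
```

```text
t 8.3 ee [ 0.6032 -0.0421  0.1396] rpy [-1.800e+02  2.000e-02  1.739e+02] q [-0.13  0.5   1.45 -0.    1.19 -1.59] F [-0.1  0.1  6.1] w 0.0
tip in pivot frame [ 0.0002 -0.1219 -0.0956]
```

View pics/scene6.png

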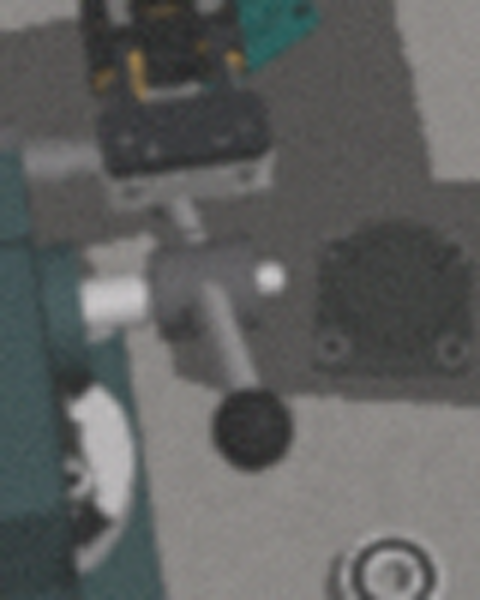

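Request:
send_rows(series=[[0,0,0,0,0.001,0.001,-1],[0,0,0,0,0.001,0.002,-1]])

```text
time_s: 8.55
ee_pos: [0.6034, -0.0412, 0.1377]
eef_rot: [-3.141, 0.0, 3.035]
force: [-0.8, -0.7, 6.8]
grip_width: 0.0005
```

Request:
send_rows(series=[[0,0,0,0,0,0.001,-1],[0,0,0,0,0,0.001,-1]])

```text
time_s: 8.75
ee_pos: [0.6034, -0.0412, 0.1367]
eef_rot: [-3.141, 0.001, 3.035]
force: [0.4, -0.8, 6.9]
grip_width: 0.0006
```

Request:
send_rows(series=[[0,0,0,0,0,0.001,-1],[0,0,0,0,0,0.001,-1]])

```text
time_s: 8.95
ee_pos: [0.6035, -0.0412, 0.1358]
eef_rot: [-3.141, 0.001, 3.035]
force: [0.8, 0.1, 7.2]
grip_width: 0.0005
```

Request:
send_rows(series=[[0,0,0,0,0,0.001,-1],[0,0,0,0,0,0.002,-1]])

```text
time_s: 9.15
ee_pos: [0.6035, -0.0412, 0.134]
eef_rot: [-3.141, 0.001, 3.035]
force: [-0.6, -0.7, 8.8]
grip_width: 0.0006
```

Request:
send_rows(series=[[0,0,0,0,0,0.001,-1],[0,0,0,0,0,0.002,-1]])

```text
time_s: 9.35
ee_pos: [0.6036, -0.0413, 0.1321]
eef_rot: [-3.141, 0.001, 3.035]
force: [0.1, -0.5, 9.9]
grip_width: 0.0004
```

Run:
```python
from h import *
status()
from station import ctrl
c=ctrl.camera("scene"); pickle.dump(c,open("scene7.pkl","wb"))
crop(c,220,200,80,100,6,"pics/scene7.png")
```

```text
t 9.35 ee [ 0.6036 -0.0413  0.1321] rpy [-1.7999e+02  8.0000e-02  1.7389e+02] q [-0.13  0.51  1.46 -0.    1.18 -1.59] F [ 0.1 -0.5  9.9] w 0.0
tip in pivot frame [ 0.0005 -0.121  -0.1031]
```

View pics/scene7.png

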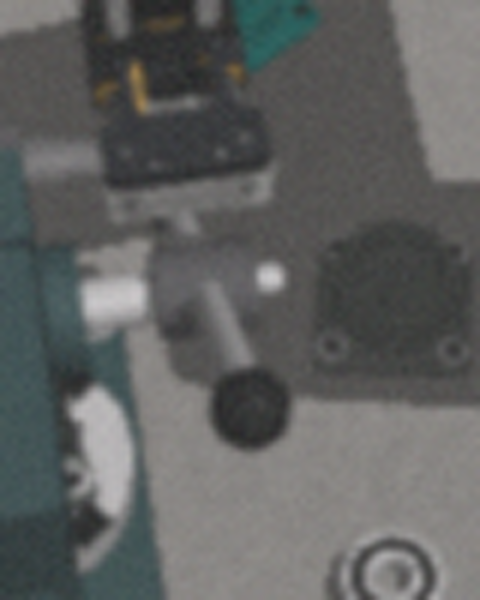

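Run:
```python
from h import *
from station import ctrl
c=ctrl.camera("top"); pickle.dump(c,open("top7.pkl","wb"))
crop(c,200,120,100,80,7,"pics/top7.png")
```

```text
(no output)
```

View pics/top7.png

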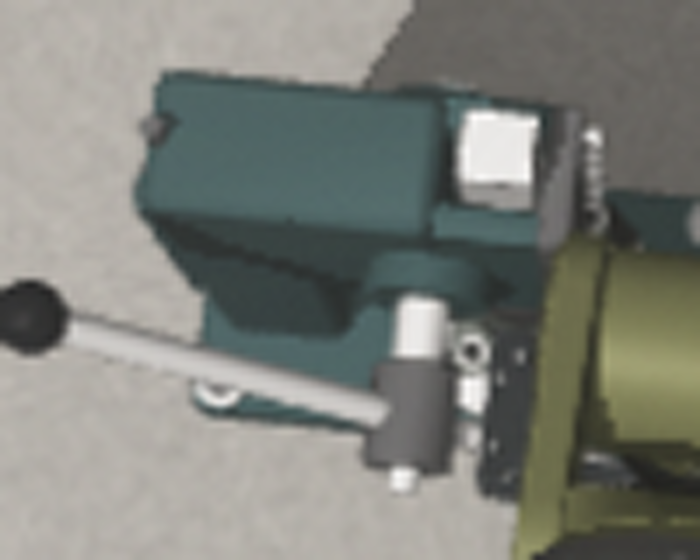

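Run:
```python
from h import *
s,t=load("scene7.pkl"),load("top7.pkl")
X,r=tri([(s,261.2,267.9),(t,203.9,164.9)]); d=Rz.T@(X-PIV); print(X,r,d,np.linalg.norm(d),np.arctan2(d[2],d[1]))
t0=load("top0.pkl"); s0=load("scene0.pkl")
def med(c,u,v,k): 
    return np.median([pt(c,uu,vv)[2] for uu in range(u-k,u+k+1) for vv in range(v-k,v+k+1)])
print("ram top before",med(t0,270,138,2),"after",med(t,270,142,2))
print("head top",med(t0,245,145,4),med(t,245,140,4))
```

```text
[0.63057121 0.2096683  0.33748649] [1.65136073e-07] [0.00040488 0.13136717 0.12128649] 0.1787957165330283 0.7455200990114705
ram top before 0.31959283034472963 after 0.29714525761099475
head top 0.2653283841865207 0.2654976525950632
```

Request:
send_rows(series=[[0,0,0,0,0,0.002,-1],[0,0,0,0,0,0.003,-1],[0,0,0,0,0,0.003,-1]])

```text
time_s: 9.75
ee_pos: [0.6037, -0.0413, 0.1292]
eef_rot: [-3.141, 0.002, 3.035]
force: [1.0, -1.2, 8.5]
grip_width: 0.0004
```

Request:
send_rows(series=[[0,0,0,0,0,0.002,-1],[0,0,0,0,0,0.003,-1],[0,0,0,0,0,0.003,-1]])

```text
time_s: 10.05
ee_pos: [0.6038, -0.0414, 0.1263]
eef_rot: [-3.141, 0.002, 3.035]
force: [0.2, -1.5, 9.5]
grip_width: 0.0002
```

Run:
```python
from h import *
status()
from station import ctrl
c=ctrl.camera("scene"); pickle.dump(c,open("scene8.pkl","wb"))
crop(c,220,200,80,100,6,"pics/scene8.png")
t=ctrl.camera("top")
pickle.dump(t,open("top8.pkl","wb"))
for n in("top0","top7","top8"):
  t=load(n+".pkl"); print(np.median([pt(t,u,v)[2] for u in range(267,273) for v in range(139,144)]))
```

```text
t 10.05 ee [ 0.6038 -0.0414  0.1263] rpy [-1.7998e+02  1.1000e-01  1.7389e+02] q [-0.13  0.51  1.46 -0.    1.17 -1.59] F [ 0.2 -1.5  9.5] w 0.0
tip in pivot frame [ 0.0007 -0.1211 -0.1089]
0.3198903239708123
0.29781398568207373
0.297971780022421
```

View pics/scene8.png

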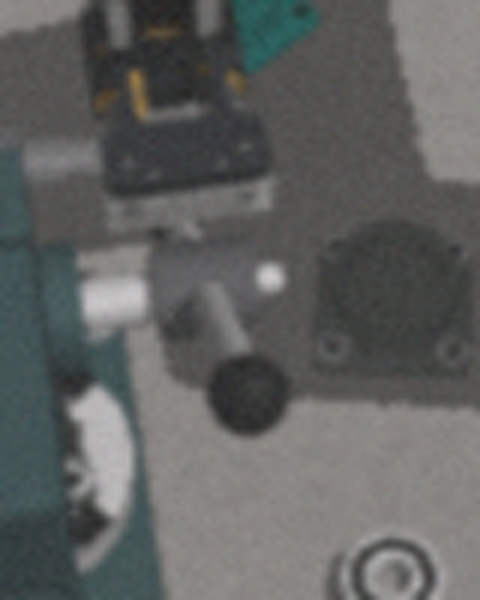

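Run:
```python
from h import *
from station import ctrl
st=[("s",load("scene%d.pkl"%k)) for k in(0,4,5,6,7,8)]
for n,c in st+[("t",load("top%d.pkl"%k)) for k in(0,7,8)]:
    v,u=np.mgrid[0:420,0:560]; z=c["z_map"]; X=np.stack([(u-c["cx"])/f(c)*z,(v-c["cy"])/f(c)*z,z],-1)-c["t"]; W=X@c["R"]
    P=(W-(PIV-Rz@[-.095,.03,.215]))@Rz
    m=(abs(P[...,0])<.011)&(abs(P[...,1])<.011)&(P[...,2]>.28)
    h=(abs(P[...,0])<.022)&(P[...,1]>.0)&(P[...,1]<.12)&(abs(P[...,2]-.265)<.012)
    # rear ball
    b=(abs(P[...,0]+.095)<.008)&(P[...,1]>.08)&(P[...,2]>.05)
    print(n,m.sum(),P[m][:,2].mean().round(5),h.sum(),P[h][:,2].mean().round(5),P[h][:,2].std().round(4))
```

```text
s 80 0.31874 822 0.26428 0.0026
s 75 0.30811 821 0.26432 0.0025
s 73 0.2983 825 0.26426 0.0027
s 78 0.29707 820 0.26431 0.0026
s 76 0.29633 824 0.26439 0.0027
s 73 0.2964 822 0.26423 0.0025
t 64 0.31864 549 0.26409 0.0023
t 63 0.29655 558 0.26408 0.0023
t 60 0.29614 555 0.26409 0.0023
```

Request:
send_rows(series=[[0,0,0,0,-0.001,0.001,-1],[0,0,0,0,-0.002,0.002,-1],[0,0,0,0,-0.002,0.002,-1]])

```text
time_s: 10.45
ee_pos: [0.6035, -0.0434, 0.1242]
eef_rot: [-3.141, 0.002, 3.035]
force: [0.3, -0.7, 10.0]
grip_width: 0.0007
```

Request:
send_rows(series=[[0,0,0,0,0,0.001,-1],[0,0,0,0,0,0.002,-1],[0,0,0,0,0,0.002,-1]])

```text
time_s: 10.75
ee_pos: [0.6036, -0.0434, 0.1225]
eef_rot: [-3.141, 0.002, 3.035]
force: [0.0, -1.8, 10.1]
grip_width: 0.0003
```

```bash
cat >> h.py <<'E'
def ram(c):
    v,u=np.mgrid[0:420,0:560]; z=c["z_map"]; X=np.stack([(u-c["cx"])/f(c)*z,(v-c["cy"])/f(c)*z,z],-1)-c["t"]; W=X@c["R"]
    P=(W-(PIV-Rz@[-.095,.03,.215]))@Rz
    m=(abs(P[...,0])<.011)&(abs(P[...,1])<.011)&(P[...,2]>.28)
    return P[m][:,2].mean()
E
python3 - <<'E'
from h import *
status()
from station import ctrl
for n in("scene","top"):
  c=ctrl.camera(n); pickle.dump(c,open(n+"9.pkl","wb")); print(n,ram(c)-ram(load(n+"0.pkl")))
crop(load("scene9.pkl"),220,200,80,100,6,"pics/scene9.png")
crop(load("top9.pkl"),190,120,130,80,6,"pics/top9.png")
E
```

```text
t 10.75 ee [ 0.6036 -0.0434  0.1225] rpy [-1.7998e+02  1.3000e-01  1.7389e+02] q [-0.13  0.52  1.46 -0.    1.16 -1.6 ] F [ 0.  -1.8 10.1] w 0.0
tip in pivot frame [ 0.0008 -0.1232 -0.1127]
scene -0.02269021119004161
top -0.02300268154028351
```

View pics/scene9.png

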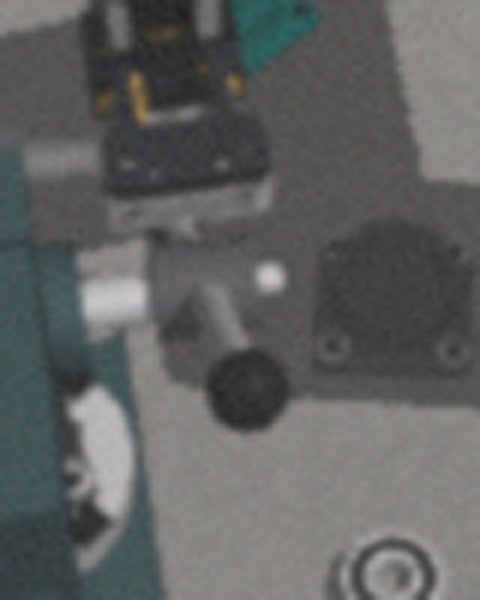

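View pics/top9.png

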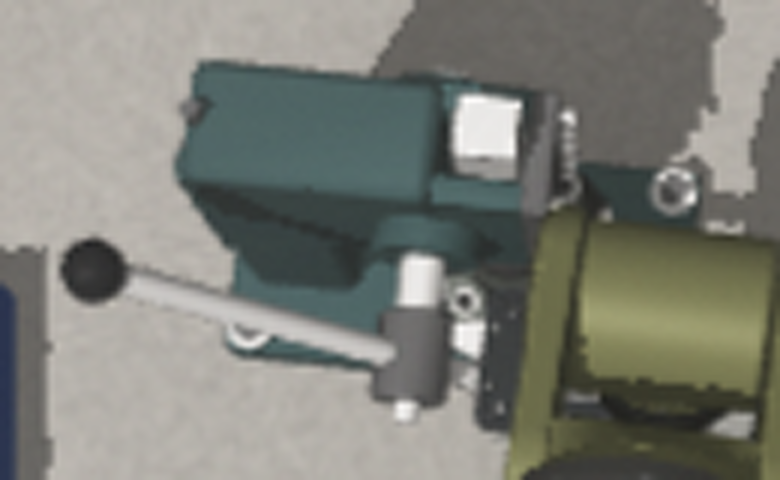

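Request:
send_rows(series=[[0,0,0,0,0,-0.02,-1],[0,0,0,0,0,-0.06,-1],[0,0,0,0,0,-0.1,-1],[0,0,0,0,0,-0.145,-1],[0,0,0,0,0,-0.19,-1],[0,0,0,0,0,-0.235,-1],[0,0,0,0,0,-0.28,-1],[0,0,0,0,0,-0.3,-1]])

```text
time_s: 11.65
ee_pos: [0.6029, -0.043, 0.4253]
eef_rot: [-3.142, 0.004, 3.035]
force: [-0.4, 0.7, -0.2]
grip_width: 0.0005
```

Run:
```python
from h import *
status()
from station import ctrl
for n in("scene","top"):
  c=ctrl.camera(n); pickle.dump(c,open(n+"10.pkl","wb")); print(n,ram(c)-ram(load(n+"0.pkl")))
crop(load("scene10.pkl"),190,180,120,120,5,"pics/scene10.png")
crop(load("top10.pkl"),190,120,130,80,6,"pics/top10.png")
```

```text
t 11.65 ee [ 0.6029 -0.043   0.4253] rpy [-180.      0.23  173.9 ] q [-0.13  0.38  0.96  0.    1.8  -1.6 ] F [-0.4  0.7 -0.2] w 0.0
tip in pivot frame [ 0.     -0.1228  0.1901]
scene -0.02164811157722424
top nanh.py:33: RuntimeWarning: Mean of empty slice.
  return P[m][:,2].mean()
  ret = ret.dtype.type(ret / rcount)
```

View pics/scene10.png

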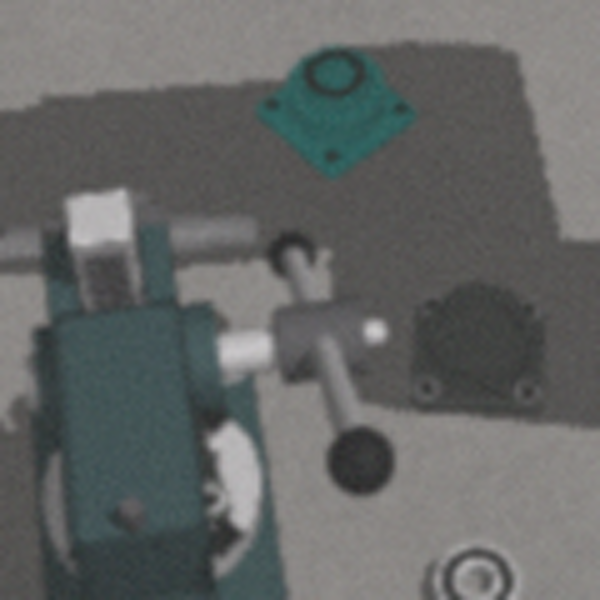

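View pics/top10.png

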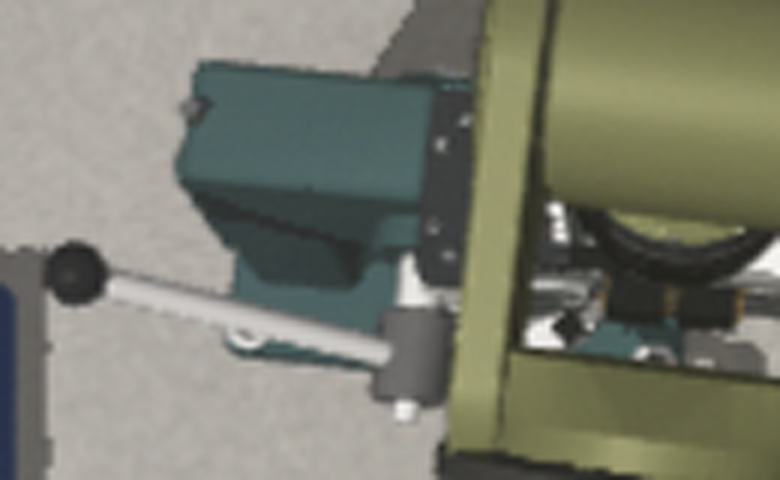

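Request:
send_rows(series=[[0,0,0,0,0.02,0,-1],[0,0,0,0,0.05,0,-1],[0,0,0,0,0.085,0,-1],[0,0,0,0,0.12,0,-1],[0,0,0,0,0.16,0,-1],[0,0,0,0,0.2,0,-1],[0,0,0,0,0.235,0,-1],[0,0,0,0,0.245,0,-1]])

```text
time_s: 12.55
ee_pos: [0.6289, 0.2037, 0.4184]
eef_rot: [-3.141, -0.004, 3.038]
force: [0.4, -0.2, -1.0]
grip_width: 0.0006
```

Request:
send_rows(series=[[0,0,0,0,0,0.01,-1],[0,0,0,0,0,0.02,-1],[0,0,0,0,0,0.03,-1],[0,0,0,0,0,0.04,-1],[0,0,0,0,0,0.04,-1]])

```text
time_s: 13.05
ee_pos: [0.6289, 0.2, 0.3796]
eef_rot: [-3.141, -0.002, 3.034]
force: [0.3, -0.6, -0.3]
grip_width: 0.0006
```

Run:
```python
from h import *
goto([0,.122,.11])
from station import ctrl
c=ctrl.camera("scene"); pickle.dump(c,open("scene11.pkl","wb")); print(ram(c)-ram(load("scene0.pkl")))
crop(c,190,150,120,150,4,"pics/scene11.png")
```

```text
t 13.05 ee [0.6289 0.2    0.3796] rpy [-1.7995e+02 -1.4000e-01  1.7386e+02] q [ 0.25  0.52  0.86 -0.    1.76 -1.21] F [ 0.3 -0.6 -0.3] w 0.001
tip in pivot frame [-0.0003  0.1215  0.1444]
shift [0, 0.122, 0.11] [-0.0004  0.0005  0.0344]
-0.0219096886952051
```

View pics/scene11.png

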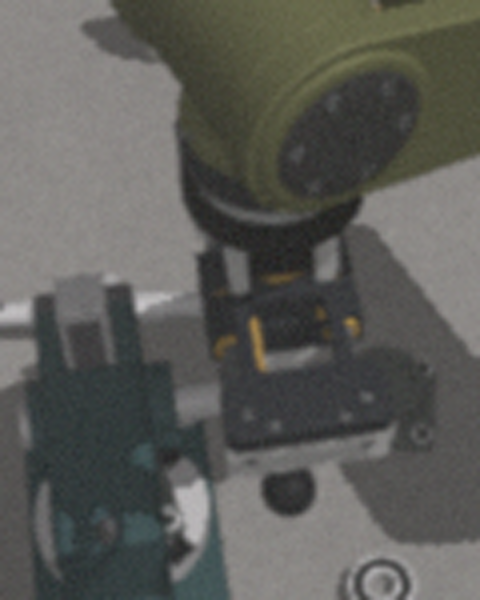

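Request:
send_rows(series=[[0,0,0,0,0,0.01,-1],[0,0,0,0,0.001,0.02,-1],[0,0,0,0,0.002,0.03,-1],[0,0,0,0,0.004,0.037,-1],[0,0,0,0,0.007,0.044,-1],[0,0,0,0,0.01,0.05,-1],[0,0,0,0,0.013,0.056,-1],[0,0,0,0,0.016,0.062,-1]])

```text
time_s: 13.9
ee_pos: [0.6308, 0.2168, 0.3191]
eef_rot: [3.141, 0.0, 3.035]
force: [0.6, -0.2, 0.5]
grip_width: 0.0005
```

Request:
send_rows(series=[[0,0,0,0,0.003,0.007,-1],[0,0,0,0,0.006,0.015,-1],[0,0,0,0,0.009,0.023,-1],[0,0,0,0,0.012,0.031,-1],[0,0,0,0,0.014,0.039,-1],[0,0,0,0,0.016,0.047,-1],[0,0,0,0,0.018,0.055,-1],[0,0,0,0,0.019,0.063,-1]])

```text
time_s: 14.7
ee_pos: [0.6328, 0.2355, 0.2557]
eef_rot: [3.142, -0.0, 3.035]
force: [0.1, 0.7, 1.6]
grip_width: 0.0004
```

Run:
```python
from h import *
status()
from station import ctrl
c=ctrl.camera("scene"); pickle.dump(c,open("scene12.pkl","wb")); print(ram(c)-ram(load("scene0.pkl")))
crop(c,190,150,120,190,3,"pics/scene12.png")
```

```text
t 14.7 ee [0.6328 0.2355 0.2557] rpy [180.   -0.  173.9] q [ 0.3   0.57  1.06  0.    1.51 -1.16] F [0.1 0.7 1.6] w 0.0
tip in pivot frame [-0.0002  0.1573  0.0205]
-0.011873880028122008
```

View pics/scene12.png

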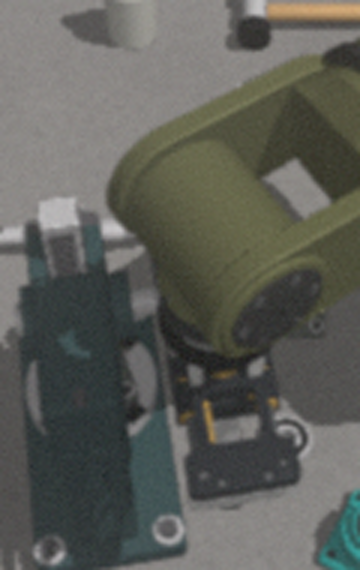

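Request:
send_rows(series=[[0,0,0,0,0,0.007,-1],[0,0,0,0,0.001,0.014,-1],[0,0,0,0,0.001,0.021,-1],[0,0,0,0,0.001,0.028,-1],[0,0,0,0,0.001,0.035,-1],[0,0,0,0,0,0.042,-1],[0,0,0,0,-0.001,0.049,-1],[0,0,0,0,-0.003,0.056,-1]])

```text
time_s: 15.55
ee_pos: [0.6324, 0.2324, 0.1999]
eef_rot: [3.141, 0.0, 3.035]
force: [-0.1, 1.0, 1.3]
grip_width: 0.0006
```

Request:
send_rows(series=[[0,0,0,0,-0.002,0.006,-1],[0,0,0,0,-0.004,0.012,-1],[0,0,0,0,-0.007,0.018,-1],[0,0,0,0,-0.01,0.024,-1],[0,0,0,0,-0.013,0.029,-1],[0,0,0,0,-0.016,0.034,-1]])

```text
time_s: 16.15
ee_pos: [0.6307, 0.2162, 0.1661]
eef_rot: [3.142, -0.0, 3.035]
force: [0.1, 1.1, 0.6]
grip_width: 0.0004
```

Run:
```python
from h import *
status()
from station import ctrl
c=ctrl.camera("scene"); pickle.dump(c,open("scene13.pkl","wb")); print(ram(c)-ram(load("scene0.pkl")))
crop(c,190,150,120,190,3,"pics/scene13.png")
```

```text
t 16.15 ee [0.6307 0.2162 0.1661] rpy [180.    -0.   173.89] q [ 0.28  0.61  1.21  0.    1.32 -1.19] F [0.1 1.1 0.6] w 0.0
tip in pivot frame [-1.000e-04  1.379e-01 -6.910e-02]
-0.0020931753473209525
```

View pics/scene13.png

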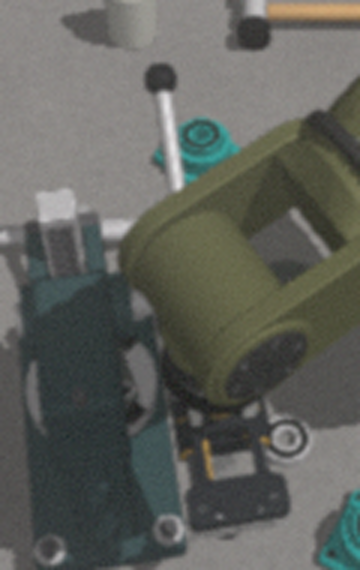

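Request:
send_rows(series=[[0,0,0,0,-0.003,0.004,-1],[0,0,0,0,-0.005,0.008,-1],[0,0,0,0,-0.008,0.012,-1],[0,0,0,0,-0.01,0.016,-1]])

```text
time_s: 16.6
ee_pos: [0.6297, 0.2062, 0.1502]
eef_rot: [-3.141, 0.0, 3.035]
force: [0.6, 0.4, 1.8]
grip_width: 0.0003
```

Request:
send_rows(series=[[0,0,0,0,-0.001,0.002,-1],[0,0,0,0,-0.002,0.004,-1],[0,0,0,0,-0.002,0.004,-1]])

```text
time_s: 16.9
ee_pos: [0.6294, 0.2044, 0.1462]
eef_rot: [-3.141, -0.0, 3.035]
force: [0.3, 0.7, -0.1]
grip_width: 0.0004
```

Request:
send_rows(series=[[0,0,0,0,-0.001,0.002,-1],[0,0,0,0,-0.001,0.003,-1],[0,0,0,0,-0.001,0.003,-1]])

```text
time_s: 17.2
ee_pos: [0.6298, 0.2041, 0.1452]
eef_rot: [3.14, 0.002, 3.035]
force: [-2.4, 2.7, 11.4]
grip_width: 0.0005
```

Run:
```python
from h import *
status()
from station import ctrl
c=ctrl.camera("scene"); pickle.dump(c,open("scene14.pkl","wb")); print(ram(c)-ram(load("scene0.pkl")))
```

```text
t 17.2 ee [0.6298 0.2041 0.1452] rpy [1.7991e+02 1.3000e-01 1.7392e+02] q [ 0.26  0.62  1.25  0.    1.27 -1.21] F [-2.4  2.7 11.4] w 0.0
tip in pivot frame [ 0.0003  0.1258 -0.09  ]
0.0006355926958375169
```

Request:
send_rows(series=[[0,0,0,0,0,0.0005,-1],[0,0,0,0,0,0.0005,-1],[0,0,0,0,0,0.0005,-1]])

```text
time_s: 17.55
ee_pos: [0.6298, 0.2041, 0.1451]
eef_rot: [3.14, 0.003, 3.035]
force: [-4.2, 1.4, 14.8]
grip_width: 0.0007
```

Request:
send_rows(series=[[0,0,0,0,0,-0.01,-1],[0,0,0,0,0,-0.03,-1],[0,0,0,0,0,-0.07,-1],[0,0,0,0,0,-0.115,-1],[0,0,0,0,0,-0.16,-1],[0,0,0,0,0,-0.205,-1],[0,0,0,0,0,-0.25,-1],[0,0,0,0,0,-0.28,-1]])

```text
time_s: 18.35
ee_pos: [0.6289, 0.2034, 0.4269]
eef_rot: [3.14, 0.003, 3.035]
force: [-0.3, -0.2, -0.8]
grip_width: 0.0006
```

Request:
send_rows(series=[[0,0,0,0.02,0.01,0,-1],[0,0,0,0.05,0.03,0,-1],[0,0,0,0.085,0.05,0,-1],[0,0,0,0.12,0.07,0,-1],[0,0,0,0.155,0.09,0,-1],[0,0,0,0.19,0.11,0,-1],[0,0,0,0.22,0.13,0,-1],[0,0,0,0.23,0.14,0,-1]])

```text
time_s: 19.15
ee_pos: [0.4134, 0.3685, 0.4239]
eef_rot: [3.141, 0.001, 3.037]
force: [0.3, -0.1, 0.7]
grip_width: 0.0003
```

Request:
send_rows(series=[[0,0,0,0.02,0.01,0,-1],[0,0,0,0.05,0.03,0,-1],[0,0,0,0.08,0.05,0,-1],[0,0,0,0.1,0.06,0,-1],[0,0,0,0.1,0.06,0,-1]])

```text
time_s: 19.65
ee_pos: [0.3212, 0.4385, 0.4231]
eef_rot: [3.142, -0.0, 3.038]
force: [0.6, 0.4, 0.4]
grip_width: 0.0003
```

Run:
```python
from h import *
status()
from station import ctrl
for n in("scene","top"):
  c=ctrl.camera(n); pickle.dump(c,open(n+"15.pkl","wb")); print(n,ram(c)-ram(load(n+"0.pkl")))
crop(load("scene15.pkl"),170,160,120,190,3,"pics/scene15.png")
crop(load("top15.pkl"),200,110,160,100,5,"pics/top15.png")
crop(load("top15.pkl"),0,0,560,420,1,"pics/top15f.png")
```

```text
t 19.65 ee [0.3212 0.4385 0.4231] rpy [180.    -0.   174.04] q [ 0.87  0.23  1.17  0.    1.75 -0.6 ] F [0.6 0.4 0.4] w 0.0
tip in pivot frame [-0.3316  0.3258  0.1879]
scene 0.00034508343429900945
top 0.0001794459913037061
```

View pics/scene15.png

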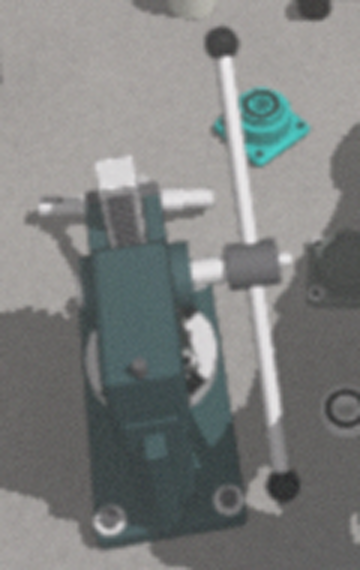

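View pics/top15.png

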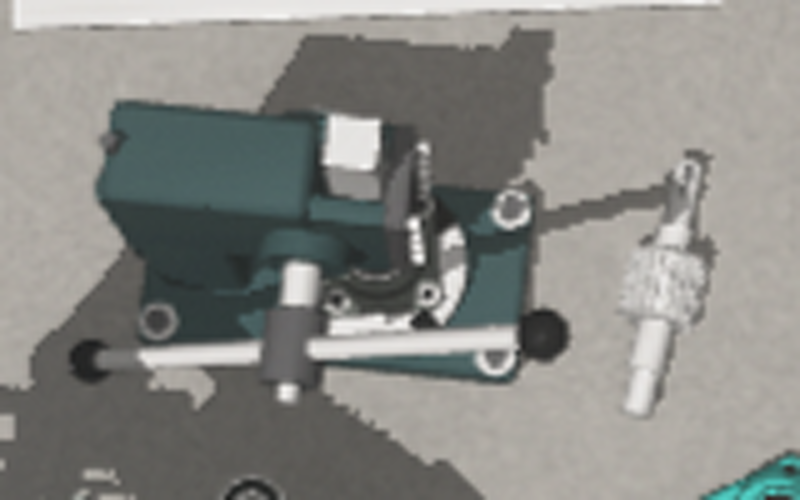

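View pics/top15f.png

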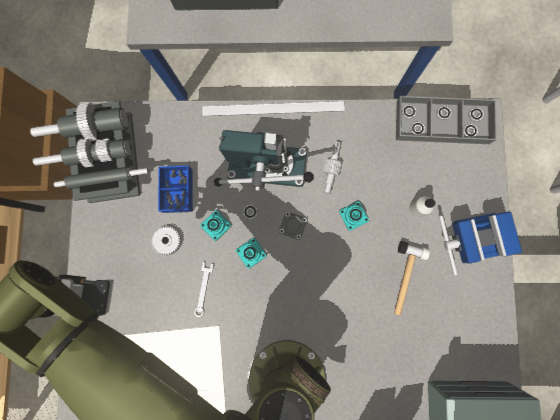

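Run:
```python
from h import *
a,b=load("top0.pkl"),load("top15.pkl")
im=np.hstack([cv2.resize(x["pixels"][150:185,255:305,::-1],None,fx=8,fy=8,interpolation=cv2.INTER_CUBIC) for x in(a,b)]); cv2.imwrite("pics/cmp.png",im)
s,t=load("scene15.pkl"),b
F=tri([(s,170+221/3-.33,160+43/3-.33),(t,200+543/5-.4,110+334/5-.4)])[0];R=tri([(s,170+284/3-.33,160+485/3-.33),(t,200+90/5-.4,110+360/5-.4)])[0]
d=F-R;print(np.linalg.norm(d),np.arctan2(d[2],np.hypot(*d[:2])))
```

```text
0.360569989853399 0.668689986690477
```

View pics/cmp.png

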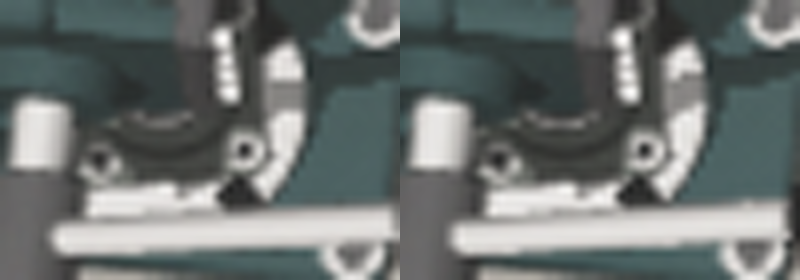

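Run:
```python
from h import *
O=PIV-Rz@[-.095,.03,.215]; O[2]=0
ims=[]
for k in(0,15):
    c=load(f"top{k}.pkl")
    im=c["pixels"][145:180,255:300,::-1].astype(float); im=np.clip(im*2.2,0,255).astype(np.uint8)
    ims.append(cv2.resize(im,None,fx=8.8,fy=8.8,interpolation=cv2.INTER_CUBIC))
    v,u=np.mgrid[140:185,250:305]; z=c["z_map"][140:185,250:305]; X=np.stack([(u-c["cx"])/f(c)*z,(v-c["cy"])/f(c)*z,z],-1)-c["t"]; P=(X@c["R"]-O)@Rz
    r=np.hypot(P[...,0],P[...,1]); m=(r<.034)&(P[...,2]<.108)&(P[...,2]>.06)
    print(k,m.sum()); 
    for lo,hi in((.015,.02),(.02,.0235),(.0235,.027),(.027,.032)):
        q=m&(r>=lo)&(r<hi)&(P[...,2]>.08); print(lo,np.sort(P[q][:,2]).round(4))
cv2.imwrite("pics/cmp2.png",np.hstack(ims))
c=load("top0.pkl")
for R_,z in((.0235,.09),(.0235,.098),(.032,.09)):
    for a in (-150,-120,-90): print(R_,z,a,((proj(c,O+Rz@[R_*np.sin(np.radians(a)),-R_*np.cos(np.radians(a)),z])-[255,145])*8.8).round())
```

```text
0 99
0.015 [0.0892 0.0925]
0.02 [0.0863 0.087  0.0891 0.0923 0.0932 0.0932 0.0942 0.0968 0.098  0.0985
 0.0985 0.1005 0.1017]
0.0235 [0.085  0.0861 0.0874 0.0888 0.0897 0.0899 0.0904 0.0906 0.0911 0.0924
 0.0924 0.0926 0.0931 0.0931 0.0932]
0.027 [0.0807 0.081  0.0844 0.0854 0.0875 0.0879 0.088  0.0885 0.0885 0.0887
 0.0891 0.0892 0.0895 0.0896 0.0898 0.0898 0.0904 0.0906 0.091  0.0912
 0.0917 0.0923 0.0939 0.0942 0.0947 0.0959]
15 104
0.015 [0.0854 0.0862 0.0867 0.0872 0.0894 0.0902]
0.02 [0.0856 0.0869 0.0871 0.0886 0.0892 0.0912 0.0914 0.0928 0.0929]
0.0235 [0.0868 0.0878 0.0883 0.0892 0.0899 0.0908 0.0911 0.0913 0.0917 0.0919
 0.0919 0.0925 0.0929]
0.027 [0.0804 0.0812 0.0843 0.0846 0.0859 0.0865 0.0865 0.0871 0.0873 0.0876
 0.0883 0.0884 0.0893 0.0893 0.0896 0.0897 0.09   0.0903 0.0909 0.0912
 0.0918 0.0918 0.092  0.0929 0.093  0.0933 0.0941 0.0962]
0.0235 0.09 -150 [112. 150.]
0.0235 0.09 -120 [133. 175.]
0.0235 0.09 -90 [164. 187.]
0.0235 0.098 -150 [111. 145.]
0.0235 0.098 -120 [132. 170.]
0.0235 0.098 -90 [162. 181.]
0.032 0.09 -150 [ 91. 159.]
0.032 0.09 -120 [119. 193.]
0.032 0.09 -90 [161. 209.]
```

View pics/cmp2.png

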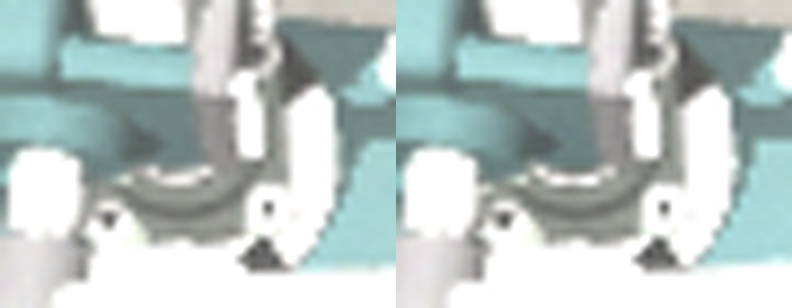

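Run:
```python
from station import ctrl
print(ctrl.hand_in())
```

```text
the job is handed in; nothing more can be done
None
```

The bearing is pressed home and the ram is back up at its top stop. I handed the job in at about 20 s, with the arm clear of everything. I pushed with the closed fingertips, first on the front arm and then on the rear arm, and saw no force above 15 N.

**Pressing:** The bar gave slightly at the bottom, reading about 1.42–1.45 rad under 10 N, which is past the stated 1.36. When I let go it sprang back to about 1.37. The ram then read about 21.8 mm below its starting height. In the top camera's depth picture, the rim of the bearing went from about 98–100 mm to about 90 mm. That matches the mouth of the housing, though only a few shadowed pixels show it.

**Return:** The rear arm came up firm at 11–15 N. Afterwards the front arm measured 0.669 rad above level, against 0.67 at the top stop. The ram was 0.2–0.3 mm higher than at the start, when the bar had been about 0.03 rad off the stop.

The last full view from the top camera shows the other parts on the bench where they lay.

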